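Clamp a profile in the jig and wedge the bar fast

ROBOT

A 6-joint arm with a two-finger parallel gripper is mounted at the origin on the work surface. World frame = base frame: x ahead of the robot, y to its left, z up, the work surface at z = 0. Lengths are in m, angles in rad, forces in N, time in s.
With the tool pointing down it reaches from about 0.35 to 0.875 m from the base axis. Payload 15.5 kg.
Tool frame: the origin (TCP) lies at the very end of the fingers, on their centre line; the grasp point (between the pads) lies 19 mm behind it; y points along the fingers, x is the direction in which the jaws open and shut, and the axes are right-handed (so a half turn about y gives the same grasp; the last joint's range is limited). The gripper opens to 85 mm and grips with 20 to 120 N. Pads are 22 mm wide; open, the fingers measure 114 mm over their backs; the gripper's body (76 mm by 85 mm) begins 54 mm behind the grasp point. The pads swing forward as they close: fully open they stand 13 mm farther back than shut.
Start: joints at [1.177, 0.494, 1.345, -0, 1.302, -0.096], TCP at [0.184, 0.597, 0.231] pointing down, gripper open.
Joint ranges: [-2.91, 2.91], [-0.82, 2.16], [0.22, 2.67], [-1.22, 4.37], [0.12, 2.79], [-3.08, 3.08]. Speed limits (rad/s): [1.89, 1.89, 2.57, 3.01, 3.01, 3.01].

INTERFACE

Orientations are given as a 3x3 rotation matrix whose columns are the frame's x, y, z axes.
In Python, from plant import bot, imaging, job_done gives the robot as it stands. Calls block until the motion is done:
- bot.move_pose(position, orientation): joint-space move of the TCP to a pose.
- bot.movel(position, rot=None, rate=0.15, f_stop=None): straight line of the TCP; rot=None keeps the orientation; rate is the mean speed in m/s. With f_stop (N) it stops when the force on the tool has changed by that much, and returns True; else False.
- bot.move_joints(angles): joint-space move.
- bot.open_jaws() and bot.close_gripper(): open the fingers fully, or close them until they stop; the grip force is fixed at half the most.
- bot.dwell(seconds).
- bot.inverse_kinematics(position, orientation): joint angles nearest the present ones, or None.
- imaging.capture(name): name is "scene" or "side" or "wrist"; returns a dict with "img" (420x560x3 uint8, blue, green, red), "K" (3x3 intrinsics, pixels), "R" (3x3) and "t" (3): a world point X has camera coordinates R X + t; the wrist camera has in their place "mount" (4x4, takes a point from camera to tool coordinates, whose origin is the TCP and whose axes are the tool frame's). Camera axes: x right, y down, z forward; pixel columns grow to the right and rows downward; lengths in m; the calibration is good to about 2 mm. A picture is of the moment at which its call begins: read the wrist's pose just before it. There is no depth.
A pose or a line that the arm cannot do raises bot.Unreachable and nothing moves.
- job_done(): hands the job in, once; it reports no verdict.
Readings, each from a call of its own:
- bot.current_time_s(): time.
- bot.current_q(): joint angles.
- bot.current_dq(): joint speeds.
- bot.current_joint_torque(): joint torques, N m.
- bot.current_tcp_pos(): TCP position.
- bot.current_tool_rot(): TCP orientation.
- bot.current_wrist_force(): force on the tool from outside, world axes, zero at the start.
- bot.current_wrist_torque(): the same for the moment, N m.
- bot.current_opening(): finger opening in m.
Only numpy, scipy, OpenCV 4.12 (cv2) and the standard library are available. Lean on these libraries where they do the work, as an engineer would, in place of code of your own. Each camera call takes 0.05 s, during which the arm holds its last target. There are 200 camera calls.

TASK

Clamp the short piece of aluminium profile in the jig: gently slide the clamp bar forward until the profile sits fully home against the end stop with the bar right up against it. Then push the thumb wedge along its ramp until it jams the bar fast with a firm thumb's push, not brute force, and let go, leaving the other things on the bench alone.

Things in the scene. Friction and masses are not known exactly. Their poses are not given: they have to be found in the camera images.
- jig: Clamping jig, fixed: dark steel deck 400 x 170 x 12 mm. Origin at bench height; +x is the clamping direction, +y points to the fence, on the side away from the robot. The bar lies on the deck along x with 2 to 5 mm of side play between this fence (inner face y 16 to 18 mm, varies, up to 40 mm high, x -125..169) and two guide blocks (x -125..-102 and 30..60, y -30..-16, 40 mm high).
- stop_face (a point): Centre of the end stop's inner face (the steel block at the jig's front end, 52 mm high above the bench): 170 mm along the jig's +x, 27 mm above the bench. Axes as the jig's. The profile must end flat against it.
- profile: Loose piece of silver slotted aluminium profile, 90 mm long, 30 x 30 mm, about 0.12 kg, lying on the deck along the jig's x in front of the bar, 6 to 20 mm short of the end stop. Origin at the centre of its underside, +x along its length to the stop.
- profile_far (a point): Centre of the profile's end face towards the end stop.
- profile_near (a point): Centre of the profile's end face towards the bar.
- bar: Clamp bar, aluminium, 200 x 30 x 20 mm, about 0.35 kg, top 32 mm above the bench. Loose, but guided to slide along the jig's x with a few newtons of friction. Origin at the centre of its underside, +x towards the profile. Home is about 20 mm behind the jig's origin; it starts 28 to 40 mm behind that. It is pushed by its tab.
- bar_tab (a point): Middle of the bar's steel tab, 60 mm above the bench, 80 mm behind (-x of) the bar's origin. The tab is 12 mm thick along x, 24 mm wide and stands from 32 to 72 mm above the bench; free space behind it above the bar's last 14 mm.
- bar_nose (a point): Centre of the bar's front end face, 100 mm ahead of its origin; the face that meets the profile.
- wedge: Thumb wedge of black plastic, 60 mm long, top 28 mm above the bench, beside the bar on the robot's side. Captive: it only slides along its steel ramp, which runs in the jig's +x turned 7 degrees towards +y, so that advancing closes its inner face onto the bar's side. Starts drawn back, clear of the bar; slides with 2 N, stays where left. Origin at its tab's foot at deck height, axes as the jig's.
- wedge_tab (a point): Middle of the wedge's upright thumb tab, 56 mm above the bench, at the wedge's rear end: 12 mm thick along the jig's x, 24 mm wide, standing 28 to 68 mm above the bench, free space behind it above the deck. Pushed along the ramp, the wedge jams after 8 to 65 mm (differs each time, must be felt) and stiffens.
- wedge_face (a point): Centre of the wedge's inner face, which presses on the bar's side, 24 mm ahead of the tab. Pushing the tab steadily (once more after the first stop) with 13 to 20 N jams it: it squeezes the bar on the fence with 10 to 30 N and holds by itself when let go. Under 8 N of squeeze is not jammed, over 38 N damages the jig. Ramming the profile onto the stop with over 45 N is damage too.
- parts_bin: Bystander: red open parts bin, 100 x 140 x 60 mm, beyond the jig. Not to be disturbed.
- screwdriver: Bystander: screwdriver lying beyond the jig. Not to be disturbed.
- bracket: Bystander: small steel angle bracket, 60 x 50 x 56 mm, on the bench on the robot's right. Not to be disturbed.
Not all that is in view belongs to the job. What is shaped like the bar but blue or red is not meant.

How it is judged:
On the way, in this order (a step that is already met when the one before it is completed fails the run):
1. the profile is home against the end stop and the bar is right up against it (x of profile_far in the frame of stop_face above -0.002 m and x of bar_nose in the frame of profile_near above -0.002 m), for 0.2 s.
2. the wedge squeezes the bar with more than 8 N (contact force between wedge and bar above 8 N), for 0.2 s.
At the end, for the whole second after the job is handed in: The wedge, let go, squeezes the bar with more than 8 N; the profile's end is within 2 mm of the end stop and the bar's nose within 2 mm of the profile; bar and profile at rest (all of step 1 and contact force between wedge and bar above 8 N and linear speed of each of bar, profile below 0.01 m/s); the robot touches nothing.
It fails at once if the wedge is driven so hard that it squeezes the bar with more than 38 N (contact force between wedge and bar above 38 N).
It fails at once if the profile is rammed onto the end stop with more than 45 N (contact force between profile and jig above 45 N).
It fails at once if a bystander is moved by more than 20 mm (distance of any of parts_bin, screwdriver, bracket from where it was at the start of the episode above 0.02 m).
It also fails if it takes over 54 s, if anything falls off the work surface, if the arm or the gripper's body presses on something with over 40 N, if the wrist force passes 120 N, or if a joint passes its speed limit or range.

## Working session

There is one attempt and no reset: what is moved stays moved. The work goes in short steps, each a Python script; the robot and the scene stay as the last script left them, time stands still between calls to the robot, and variables do not carry over. Pictures are saved under pics/ and viewed, about 8 in all and at most 12, crops included, and the job is handed in when it is done.

```bash
ls; mkdir -p pics; python3 - <<'E'
from plant import bot, imaging
import cv2, pickle, numpy as np
d={}
for n in("scene","side"):
    c=imaging.capture(n); d[n]=c; cv2.imwrite(f"pics/{n}0.png",c["img"]); print(n,c["K"].tolist(),(-c["R"].T@c["t"]).round(3), c["R"].round(3).tolist())
pickle.dump(d,open("c0.pkl","wb")); print(bot.current_time_s(), bot.current_tool_rot().round(3))
E
```

```text
pics
scene [[544.2073217587701, 0.0, 281.0399505741059], [0.0, 544.2073217587701, 219.41606377234024], [0.0, 0.0, 1.0]] [ 1.219 -0.797  0.76 ] [[0.75, 0.661, -0.016], [0.349, -0.417, -0.84], [-0.562, 0.624, -0.543]]
side [[533.4948155976385, 0.0, 283.984150754362], [0.0, 533.4948155976385, 210.6444088260112], [0.0, 0.0, 1.0]] [ 0.317 -0.938  1.039] [[0.984, -0.178, -0.006], [-0.132, -0.7, -0.701], [0.121, 0.691, -0.713]]
0.1 [[ 0.294 -0.    -0.956]
 [ 0.956 -0.001  0.294]
 [-0.001 -1.     0.   ]]
```

View pics/scene0.png

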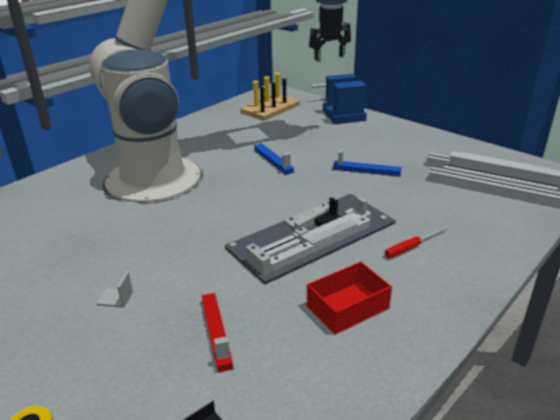

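View pics/side0.png

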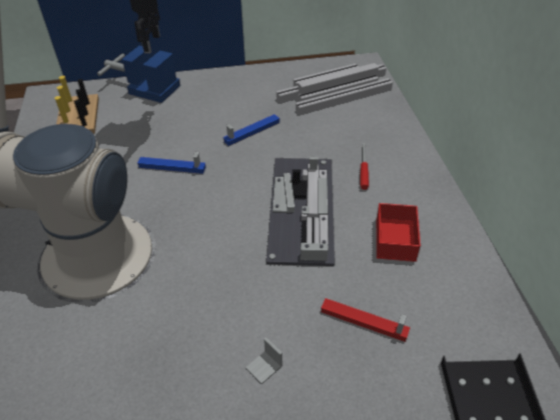

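The jig lies with its end stop towards the camera side (side view ~(313,255)) and the black wedge at ~(298,183). I'll fit the dark deck in both views and zoom in.

```bash
cat > h.py <<'E'
import numpy as np, cv2
def ray(c,uv,z):
    o=-c["R"].T@c["t"]; d=c["R"].T@np.linalg.inv(c["K"])@np.array([uv[0],uv[1],1.]); return o+d*(z-o[2])/d[2]
def proj(c,X):
    p=c["K"]@(c["R"]@np.asarray(X)+c["t"]); return p[:2]/p[2]
def rotz(a): return np.array([[np.cos(a),-np.sin(a),0],[np.sin(a),np.cos(a),0],[0,0,1]])
E
python3 - <<'E'
from h import *; import pickle
d=pickle.load(open("c0.pkl","rb"))
roi={"scene":(215,185,190,100),"side":(255,145,95,130)}
out=[]
for n in d:
    c=d[n]; x,y,w,h=roi[n]; im=c["img"][y:y+h,x:x+w]
    m=(im.max(2)<95).astype(np.uint8)
    m=cv2.morphologyEx(m,cv2.MORPH_OPEN,np.ones((2,2)))
    k=cv2.connectedComponents(m)[1]; i=1+np.argmax(np.bincount(k.ravel())[1:])
    pts=np.argwhere(k==i)[:,::-1]+[x,y]
    P=np.array([ray(c,p,.012)[:2] for p in pts],np.float32)
    r=cv2.minAreaRect(P); print(n,r,cv2.boxPoints(r).round(3).tolist())
    s=4 if n=="scene" else 4
    o=cv2.resize(im,None,fx=s,fy=s,interpolation=cv2.INTER_CUBIC)
    for q in cv2.boxPoints(r):
        u=(proj(c,[*q,.012])-[x,y]+.5)*s; cv2.circle(o,tuple(int(v) for v in u),4,(0,0,255),2)
    cv2.imwrite(f"pics/z_{n}.png",o)
E
```

```text
scene ((0.5525588989257812, 0.05946268141269684), (0.40032362937927246, 0.17314432561397552), 76.7899169921875) [[0.4230000078678131, -0.11599999666213989], [0.5910000205039978, -0.1550000011920929], [0.6830000281333923, 0.23499999940395355], [0.5139999985694885, 0.27399998903274536]]
side ((0.5418092608451843, 0.05861738324165344), (0.4083079397678375, 0.16874341666698456), 77.2422866821289) [[0.414000004529953, -0.12200000137090683], [0.5789999961853027, -0.1589999943971634], [0.6690000295639038, 0.23899999260902405], [0.5049999952316284, 0.2759999930858612]]
```

View pics/z_side.png

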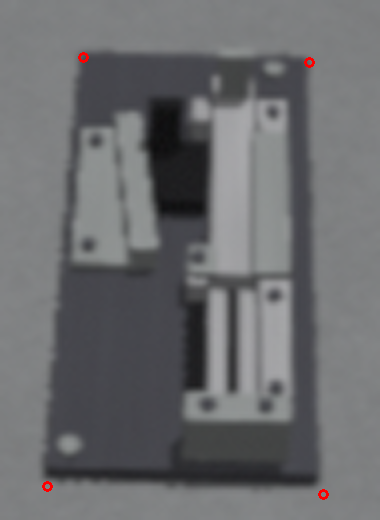

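```bash
python3 - <<'E'
from plant import bot, imaging
from h import *; import pickle
a=np.deg2rad(-103)
J=rotz(a); jx,jy=J[:,0],J[:,1]
p=np.array([.545,.059,.36])-0.03*jy
for s in(1,-1):
    z=s*jx; y=np.array([0,0,-1.]); R=np.c_[np.cross(y,z),y,z]
    for pz in(.36,.3): print(s,pz,bot.inverse_kinematics(p*[1,1,0]+[0,0,pz],R))
c=imaging.capture("wrist"); print(c["mount"].round(3).tolist(),c["K"].round(1).tolist())
E
```

```text
1 0.36 [ 1.19123352e-02  2.37016372e-01  1.39557850e+00 -4.44089210e-16
  1.50899778e+00 -2.90278752e+00]
1 0.3 [ 1.19123352e-02  2.79826488e-01  1.49939008e+00 -4.44089210e-16
  1.36237609e+00 -2.90278752e+00]
-1 0.36 [ 1.19123352e-02  2.37016372e-01  1.39557850e+00 -4.44089210e-16
  1.50899778e+00  2.38805138e-01]
-1 0.3 [ 1.19123352e-02  2.79826488e-01  1.49939008e+00 -4.44089210e-16
  1.36237609e+00  2.38805138e-01]
[[1.0, -0.0, 0.001, 0.0], [-0.001, -0.303, 0.953, -0.143], [-0.0, -0.953, -0.303, 0.078], [0.0, 0.0, 0.0, 1.0]] [[325.5, 0.0, 277.4], [0.0, 325.5, 208.4], [0.0, 0.0, 1.0]]
```

```bash
python3 - <<'E'
from plant import bot, imaging
from h import *; import pickle
a=np.deg2rad(-103)
J=rotz(a); jx,jy=J[:,0],J[:,1]
y=np.array([0,0,-1.]); z=-jx; R=np.c_[np.cross(y,z),y,z]
p=np.array([.545,.059,.16])-0.03*jy-0.04*jx
bot.move_pose(p,R); bot.close_gripper(); bot.dwell(.3)
P,T=bot.current_tcp_pos(),bot.current_tool_rot()
c=imaging.capture("wrist"); M=c["mount"]
Rc=T@M[:3,:3]; t=T@M[:3,3]+P
c["R"]=Rc.T; c["t"]=-Rc.T@t; pickle.dump(c,open("w1.pkl","wb"))
cv2.imwrite("pics/w1.png",c["img"]); print(P,t,bot.current_time_s(),bot.current_wrist_force(),bot.current_opening())
E
```

```text
[0.52476719 0.10472997 0.15999295] [0.54240918 0.18069796 0.30265323] 3.425 [-0.16594092 -0.45818921  0.65684744] 0.00011831990011033633
```

View pics/w1.png

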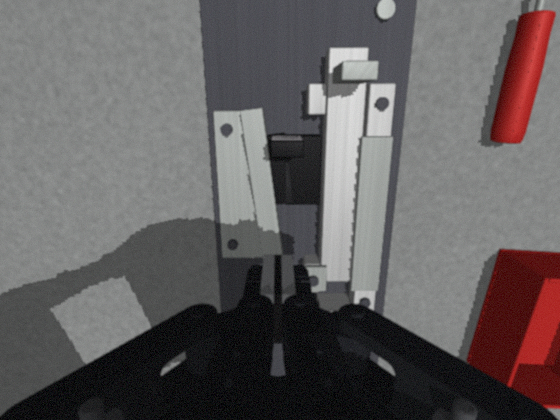

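Wrist view: bar rear end at row 48 (cols 329–367), bar tab top around (342–378, 61–80), wedge tab at (270–303, 136–155), rear deck edge out of view; the left deck edge runs (202,20)→(219,300).

```bash
python3 - <<'E'
from h import *; import pickle
c=pickle.load(open("w1.pkl","rb")); d=pickle.load(open("c0.pkl","rb"))
def w(n,uv,z): 
    p=ray(c,uv,z); print(n,p.round(4)); return p
def ang(a,b): v=(b-a)[:2]; return np.degrees(np.arctan2(v[1],v[0]))
A=w("barRL",(329,49),.032);B=w("barRR",(367,49),.032)
C=w("barFL",(321,262),.032);D=w("barFR",(351,281),.032)
print("bar ang",ang(A,C),ang(B,D),"width",np.linalg.norm(A-B))
e=w("deckL1",(202,20),.012);f=w("deckL2",(219,300),.012);print(ang(e,f))
g=w("deckR1",(414,20),.012);h=w("deckR2",(399,160),.012);print(ang(g,h),np.linalg.norm(e-g))
w("bartab rear L top",(342,62),.072);w("bartab rear R top",(378,61),.072)
w("bartab front L",(344,79),.072);
w("wtab rear L",(270,136),.068);w("wtab rear R",(302,136),.068)
w("guide1 L",(308,84),.04);w("guide1 L front",(308,115),.04)
im=c["img"]
cv2.imwrite("pics/w1z.png",cv2.resize(im[40:170,260:400],None,fx=4.5,fy=4.5,interpolation=cv2.INTER_CUBIC))
s=d["scene"]["img"][185:285,215:405]; cv2.imwrite("pics/sz.png",cv2.resize(s,None,fx=4,fy=4,interpolation=cv2.INTER_CUBIC))
E
```

```text
barRL [0.5894 0.2113 0.032 ]
barRR [0.6173 0.2048 0.032 ]
barFL [0.5504 0.0376 0.032 ]
barFR [0.5742 0.0118 0.032 ]
bar ang -102.6269619140836 -102.58499550932166 width 0.028686660306955686
deckL1 [0.4986 0.2567 0.012 ]
deckL2 [0.4408 0.008  0.012 ]
-103.09575133027016
deckR1 [0.6621 0.2189 0.012 ]
deckR2 [0.6378 0.1106 0.012 ]
-102.65640295365354 0.1677718474317688
bartab rear L top [0.5893 0.1973 0.072 ]
bartab rear R top [0.6122 0.1926 0.072 ]
bartab front L [0.5889 0.1868 0.072 ]
wtab rear L [0.5326 0.1616 0.068 ]
wtab rear R [0.5546 0.1565 0.068 ]
guide1 L [0.5682 0.1903 0.04  ]
guide1 L front [0.5638 0.1682 0.04  ]
```

View pics/w1z.png

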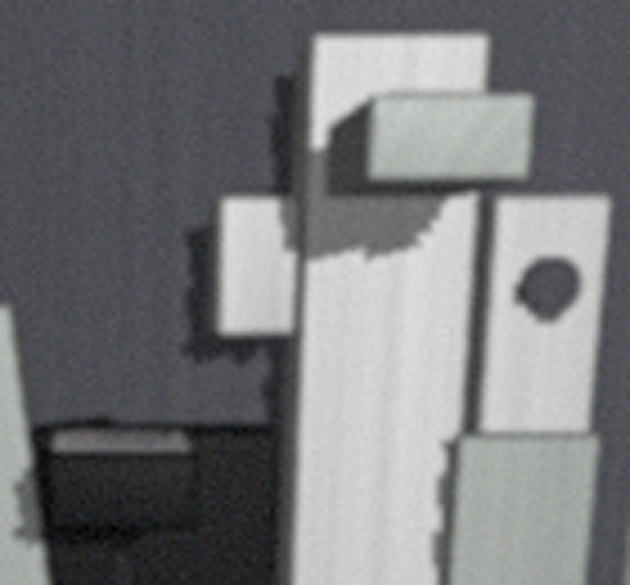

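The enlarged crop shows the bar tab top clearly (px 342–378, 61–80) and the wedge tab's top starting at row ≈140.5, cols 271–302. Sizes check out (bar tab 23 mm wide, angle −102.6°). Pushing the bar.

```bash
python3 - <<'E'
from plant import bot
from h import *; import pickle
a=np.deg2rad(-102.65); J=rotz(a); u,jy=J[:,0],J[:,1]
c=pickle.load(open("w1.pkl","rb")); w=ray(c,(286.5,140.5),.068); print("wtab rear",w, "width",np.linalg.norm(ray(c,(271,140.5),.068)-ray(c,(302,140.5),.068)))
y=np.array([0,0,-1.]); z=-u; R=np.c_[np.cross(y,z),y,z]
q=np.array([.6008,.195,0])-.028*u
bot.move_pose(q+[0,0,.11],R); print(bot.movel(q+[0,0,.044],rate=.08,f_stop=8))
bot.dwell(.2); f0=bot.current_wrist_force(); p0=bot.current_tcp_pos()
def st(s): print(s,((bot.current_tcp_pos()-p0)@J*1000).round(2),((bot.current_wrist_force()-f0)@J).round(2),round(bot.current_time_s(),2))
st("start")
h=bot.movel(p0+.012*u,rate=.03,f_stop=4); st(h)
h=bot.movel(p0+.075*u,rate=.015,f_stop=11); st(h)
E
```

```text
wtab rear [0.54323091 0.15593736 0.068     ] width 0.02198953744569213
False
start [0. 0. 0.] [0. 0. 0.] 5.26
False [12.16  0.1   0.04] [-0.59 -0.5  -0.04] 5.8
True [47.48  0.26  0.  ] [-4.04  0.57  1.84] 8.15
```

```bash
python3 - <<'E'
from plant import bot,imaging
from h import *
a=np.deg2rad(-102.65); J=rotz(a); u=J[:,0]
p0=bot.current_tcp_pos(); f0=bot.current_wrist_force()
def st(s): print(s,((bot.current_tcp_pos()-p0)@J*1000).round(2),((bot.current_wrist_force())@J).round(2),round(bot.current_time_s(),2))
st(0)
h=bot.movel(p0+.02*u,rate=.01,f_stop=12); st(h)
bot.dwell(.3); st("dw")
ims=[]
for n,(x,y,w,h) in {"scene":(215,185,190,100),"side":(255,145,95,130)}.items():
    i=imaging.capture(n)["img"]; ims.append(cv2.resize(i[y:y+h,x:x+w],None,fx=4 if n=="side" else 2.1,fy=4 if n=="side" else 2.1,interpolation=cv2.INTER_CUBIC))
H=max(i.shape[0] for i in ims)
cv2.imwrite("pics/after1.png",np.hstack([cv2.copyMakeBorder(i,0,H-i.shape[0],0,0,0) for i in ims]))
E
```

```text
0 [0. 0. 0.] [-3.31  0.78  1.65] 8.15
True [-0.04 -0.18 -0.35] [-2.74  0.73  2.71] 8.65
dw [-0.04 -0.24 -0.48] [-1.77  0.02 -0.03] 8.95
```

View pics/after1.png

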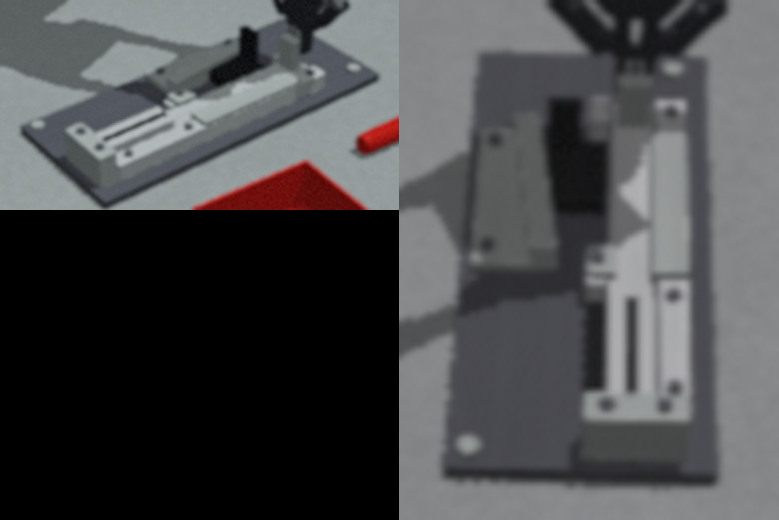

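The profile appears up at the stop and the bar has moved; the near end of the profile is unclear, so a close look from the wrist.

```bash
cat >> h.py <<'E'
def wrist(bot,imaging):
    P,T=bot.current_tcp_pos(),bot.current_tool_rot(); c=imaging.capture("wrist"); M=c["mount"]
    Rc=T@M[:3,:3]; t=T@M[:3,3]+P; c["R"]=Rc.T; c["t"]=-Rc.T@t; return c
E
python3 - <<'E'
from plant import bot,imaging
from h import *; import pickle
a=np.deg2rad(-102.65); J=rotz(a); u=J[:,0]
p=bot.current_tcp_pos()
bot.movel(p-.008*u,rate=.05); bot.movel(p-.008*u+[0,0,.08],rate=.2)
y=np.array([0,0,-1.]); R=np.c_[np.cross(y,-u),y,-u]
bot.move_pose(np.r_[(p+.27*u)[:2],.15],R); bot.dwell(.2)
c=wrist(bot,imaging); pickle.dump(c,open("w2.pkl","wb")); cv2.imwrite("pics/w2.png",c["img"][:320,140:440].repeat(2,0).repeat(2,1)[:600])
print(bot.current_time_s())
E
```

```text
11.2417
```

View pics/w2.png

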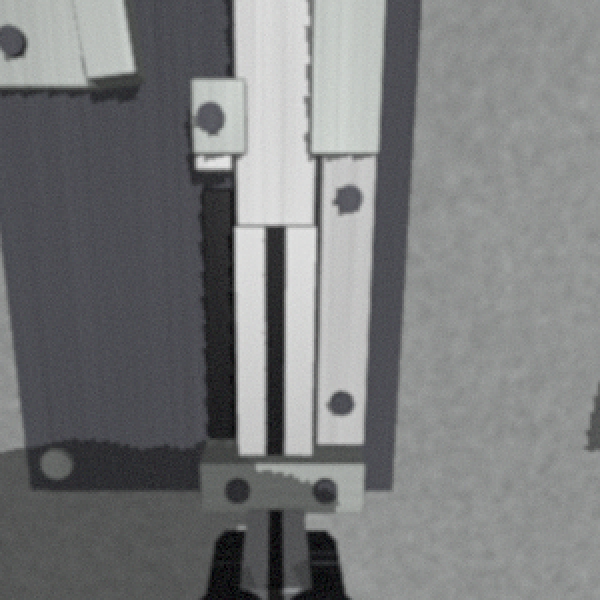

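The bar meets the profile at row ≈226 (half-scale 113); the profile's far edge is at row ≈455 and the stop's top edge at ≈462. I'll turn those into lengths.

```bash
python3 - <<'E'
from h import *; import pickle
a=np.deg2rad(-102.65); J=rotz(a); u=J[:,0]
c=pickle.load(open("w2.pkl","rb"))
g=c["img"].astype(int).sum(2)//3
for col in (255+11,140+148): print(col,[(r,g[r,col]) for r in range(222,238)],[(r,g[r,col]) for r in range(108,118)])
n=ray(c,(140+137,112.8),.042)
for h in (226.5,227.5,228.5): print("prof len",h,(ray(c,(277,h),.042)-n)@u)
for h in (230,231,232): print("stop face dist from near",h,(ray(c,(277,h),.052)-n)@u)
E
```

```text
266 [(222, np.int64(196)), (223, np.int64(195)), (224, np.int64(198)), (225, np.int64(197)), (226, np.int64(181)), (227, np.int64(147)), (228, np.int64(100)), (229, np.int64(78)), (230, np.int64(76)), (231, np.int64(84)), (232, np.int64(94)), (233, np.int64(99)), (234, np.int64(103)), (235, np.int64(96)), (236, np.int64(98)), (237, np.int64(99))] [(108, np.int64(218)), (109, np.int64(221)), (110, np.int64(220)), (111, np.int64(203)), (112, np.int64(170)), (113, np.int64(174)), (114, np.int64(205)), (115, np.int64(220)), (116, np.int64(220)), (117, np.int64(219))]
288 [(222, np.int64(197)), (223, np.int64(198)), (224, np.int64(199)), (225, np.int64(196)), (226, np.int64(185)), (227, np.int64(145)), (228, np.int64(101)), (229, np.int64(77)), (230, np.int64(85)), (231, np.int64(110)), (232, np.int64(148)), (233, np.int64(161)), (234, np.int64(170)), (235, np.int64(165)), (236, np.int64(167)), (237, np.int64(167))] [(108, np.int64(221)), (109, np.int64(219)), (110, np.int64(219)), (111, np.int64(204)), (112, np.int64(172)), (113, np.int64(174)), (114, np.int64(210)), (115, np.int64(221)), (116, np.int64(221)), (117, np.int64(221))]
prof len 226.5 0.0896826762336838
prof len 227.5 0.09056131320223693
prof len 228.5 0.09144169752024149
stop face dist from near 230 0.08884677709812308
stop face dist from near 231 0.0896962335030337
stop face dist from near 232 0.09054738512562506
```

The profile measures 90.5 mm and the stop face lies 90 mm from its near end, so it is home with no visible gap to the bar. Next is the wedge.

```bash
python3 - <<'E'
from plant import bot
from h import *
a=np.deg2rad(-102.65); J=rotz(a); u=J[:,0]; v=rotz(a+np.deg2rad(7))[:,0]
V=np.c_[v,np.cross([0,0,1],v),[0,0,1]]
y=np.array([0,0,-1.]); R=np.c_[np.cross(y,-u),y,-u]
q=np.array([.5432,.1559,0])-.026*v
bot.move_pose(q+[0,0,.12],R); print(bot.movel(q+[0,0,.046],rate=.08,f_stop=8))
bot.dwell(.3); p0=bot.current_tcp_pos(); f0=bot.current_wrist_force()
def st(s): print(s,((bot.current_tcp_pos()-p0)@V*1000).round(2),((bot.current_wrist_force()-f0)@V).round(2),round(bot.current_time_s(),2))
st(0)
h=bot.movel(p0+.011*v,rate=.03,f_stop=4); st(h)
h=bot.movel(p0+.095*v,rate=.015,f_stop=15); st(h)
bot.dwell(.3); st("dw")
E
```

```text
False
0 [0. 0. 0.] [0. 0. 0.] 13.67
False [11.2   0.02 -0.  ] [-0.   -0.27 -0.04] 14.18
True [57.81 -0.08 -0.1 ] [-2.64 -0.35  2.76] 17.27
dw [57.75 -0.37 -0.4 ] [ 0.44 -0.55  0.56] 17.57
```

```bash
python3 - <<'E'
from plant import bot
from h import *
a=np.deg2rad(-102.65); v=rotz(a+np.deg2rad(7))[:,0]
V=np.c_[v,np.cross([0,0,1],v),[0,0,1]]
p0=bot.current_tcp_pos(); f0=bot.current_wrist_force()
def st(s): print(s,((bot.current_tcp_pos()-p0)@V*1000).round(2),((bot.current_wrist_force()-f0)@V).round(2),round(bot.current_time_s(),2))
bot.movel(p0-.002*v,rate=.01); bot.dwell(.2); f0=bot.current_wrist_force(); st(0)
h=bot.movel(p0+.02*v,rate=.008,f_stop=16); st(h)
bot.dwell(.5); st("dw")
E
```

```text
0 [-1.99 -0.01 -0.02] [0. 0. 0.] 18.09
True [-0.    0.01 -0.1 ] [-2.05  0.28  2.42] 18.96
dw [ 0.01 -0.03 -0.21] [-4.91  1.56  4.18] 19.46
```

```bash
python3 - <<'E'
from plant import bot,imaging
from h import *; import pickle
a=np.deg2rad(-102.65); J=rotz(a); u=J[:,0]; v=rotz(a+np.deg2rad(7))[:,0]
V=np.c_[v,np.cross([0,0,1],v),[0,0,1]]
p0=bot.current_tcp_pos()
def st(s): print(s,((bot.current_tcp_pos()-p0)@V*1000).round(2),(bot.current_wrist_force()@V).round(2),round(bot.current_time_s(),2))
st(0); h=bot.movel(p0+.02*v,rate=.005,f_stop=12); st(h)
bot.movel(p0-.015*v,rate=.05); bot.dwell(.2); st("free")
bot.movel(p0-.015*v+[0,0,.08],rate=.15)
y=np.array([0,0,-1.]); R=np.c_[np.cross(y,-u),y,-u]
bot.move_pose(np.r_[(p0+.2*u)[:2],.19],R); bot.dwell(.3)
c=wrist(bot,imaging); pickle.dump(c,open("w3.pkl","wb")); cv2.imwrite("pics/w3.png",cv2.resize(c["img"][:300,140:440],None,fx=2,fy=2))
print(bot.current_time_s())
E
```

```text
0 [0. 0. 0.] [-5.42  1.5   4.12] 19.46
True [-0.03 -0.04 -0.11] [-2.91 -0.31  1.59] 20.31
free [-14.84  -0.06  -0.03] [ 0.13  0.09 -0.4 ] 20.96
22.8917
```

View pics/w3.png

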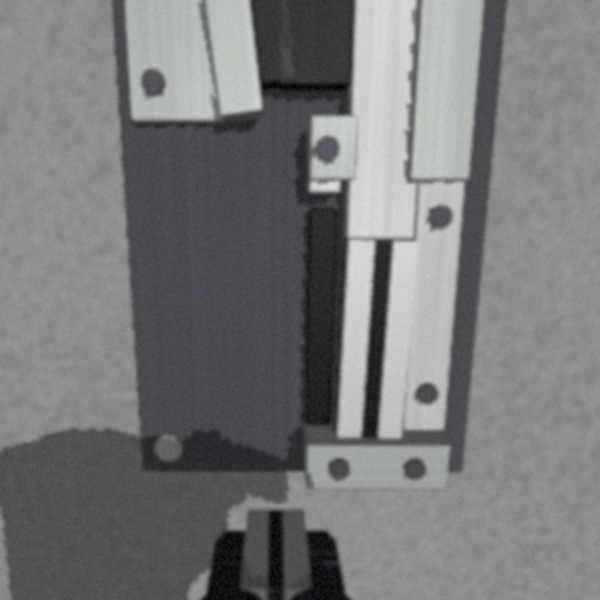

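The last view shows the wedge (front edge at row ≈83) against the bar's side and the bar on the fence. The bar still meets the profile at row ≈238 without a gap, and the profile's end (row ≈437) is at the stop. The gripper is clear of everything, so I'm handing in.

```bash
python3 - <<'E'
from plant import bot,job_done
print(bot.current_wrist_force(),bot.current_time_s()); job_done()
E
```

```text
[-0.20612269  1.16846799 -0.08154751] 22.8917
the job is handed in; nothing more can be done
```

The profile is clamped as far as I can tell, and the job was handed in at about 23 s of the 54 s allowed. The squeeze force on the bar cannot be read directly, so the jam is judged from the pushes alone.

- **Bar:** I pushed it by its tab for about 30 mm until the force rose by 11 N. A second push at 12 N did not move it. The close view put the profile at about 90.5 mm long and the stop face about 90 mm from its near end. That means the profile is home, with no visible gap to the bar.
- **Wedge:** I pushed it along its ramp for about 43 mm, where it stopped at 15 N. Two more pushes, at 16 N and about 17 N, did not move it further.
- **Last view, gripper withdrawn:** the wedge rests on the bar's side, the bar lies on the fence, and the bar, profile and stop are still closed up.
- **Force readings:** just after each force stop the wrist reading had already dropped to 2–5 N, so the push forces above are the stop thresholds, not sustained readings.
- **Bystanders:** I stayed clear of them but took no separate final measurement of their positions.

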